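# Photograph the mug: half-press to focus, then shoot

## Task

Take a picture of the mug with the camera on the table tripod. First bring the mug in front of the lens, standing upright on the worktop, in the middle of the picture and about 24 cm from the front of the lens; then press the shutter release on top of the camera to its halfway stop, keep it there for a good second while the camera focuses, press it all the way down and let it come back up. Do not shoot before the mug is in place, do not lean hard on the camera, and leave the honey jar, the tea canister and the lemon where they are.

Things in the scene. Friction and masses are not known exactly. Their poses are not given: they have to be found in the camera images.
- camera: Flat-topped black compact camera, 120 mm wide, 70 high, 36 deep, lens 62 mm thick, on a low table tripod; does not move. Origin on the worktop under the camera's middle; x level, the way the lens looks; y to the picture-taker's left; z up. Top plate 131 mm above the worktop, the dials and shoe on it at most 6 mm high. Hand grip and shutter release on the -y side.
- lens_front (a point): Middle of the front glass of the lens, 94 mm above the worktop; axes as the camera's: the line from here along x is the middle of the picture.
- shutter_top (a point): Middle of the top of the shutter release: a round, slightly domed bare-metal button 20 mm across, the tallest thing on the camera, its top at rest 13.5 mm above the top plate (144.5 mm above the worktop). Pressed straight down, best with shut fingertips from above; the point moves with it. The nearest dial is 35 mm away and lower than the button even when that is fully down.
- shutter_half (a joint): First stage of the release, metres pressed: 0 at rest to 0.0035 at the halfway stop. Light spring, 1 N at the start, 2.5 N at the stop. Springs back when let go.
- shutter_full (a joint): Second stage, metres pressed past the halfway stop: 0 at rest to 0.0035 fully down (the button is then 7 mm below its rest height). It does not give until the push exceeds 9 N and takes 12 N fully down, so any push between about 3 and 8 N rests on the halfway stop. Springs back when let go.
- mug: White china mug with a handle; loose, 0.22 to 0.36 kg. Round, 80 mm across, 91 mm high, open at the top, wall about 5 mm; the handle sticks out to the mug's own -y side, to 74 mm from the mug's axis, and at the start points about halfway between the robot and the camera. z up; origin on the underside, 17 mm from the mug's axis towards the handle.
- mug_foot (a point): Centre of the mug's round underside, on its axis (z = 0 when it stands on the worktop); axes as the mug's. This is the point to bring in front of the lens.
- honey_jar: Bystander: big glass jar with a yellow lid, 96 mm across, 158 mm high, loose on the chopping board at the back. Origin in the centre of its underside.
- tea_canister: Bystander: white lidded canister, 87 mm across, 115 mm high, loose on the chopping board. Origin in the centre of its underside.
- lemon: Bystander: a lemon, 78 x 55 x 56 mm, loose on the chopping board (board: wooden, 21 mm thick, fixed). Origin in the middle of its underside.

How it is judged (in metres and radians):
On the way, in this order (a step that is already met when the one before it is completed fails the run):
1. the mug stands still in front of the lens, in the middle of the picture (x of mug_foot in the frame of lens_front between 0.18 and 0.3 m and y of mug_foot in the frame of lens_front between -0.025 and 0.025 m and angle between mug's own z axis and vertical below 0.1 rad and linear speed of mug below 0.02 m/s), for 0.3 s.
2. the shutter release is held at its halfway stop (focusing) (value of joint shutter_half above 0.0024 m and value of joint shutter_full below 0.0011 m), for 0.8 s.
3. the shutter release is pressed fully down (the picture is taken) (value of joint shutter_half above 0.0024 m and value of joint shutter_full above 0.0026 m), for 0.04 s.
At the end, for the whole second after the job is handed in: Mug upright (0.1 rad), at rest on the worktop, axis within 25 mm of the picture's middle, 180-300 mm before the lens; release back up (within 0.9 mm), after 0.8 s at its halfway stop (first stage over 2.4, second under 1.1 mm) and then a full press (second over 2.6 mm) (all of step 1 and height (world z) of mug_foot below 0.008 m and value of joint each of shutter_half, shutter_full below 0.0009 m); the robot touches nothing.
It fails at once if the shutter is pressed past the halfway stop while the mug is not in front of the lens (value of joint shutter_full above 0.002 m and not (x of mug_foot in the frame of lens_front between 0.18 and 0.3 m and y of mug_foot in the frame of lens_front between -0.025 and 0.025 m and angle between mug's own z axis and vertical below 0.1 rad)).
It fails at once if the robot bears on the camera with more than 40 N (contact force between any of the arm, the fingers and camera above 40 N).
It fails at once if the mug is tipped over (angle between mug's own z axis and vertical above 0.6 rad).
It fails at once if the honey jar, the tea canister or the lemon is moved by more than 30 mm (distance of any of honey_jar, tea_canister, lemon from where it was at the start of the episode above 0.03 m).
It also fails if it takes over 54 s, if anything falls off the work surface, if the arm or the gripper's body presses on something with over 40 N, if the wrist force passes 120 N, or if a joint passes its speed limit or range.

## Robot

A 6-joint arm with a two-finger parallel gripper is mounted at the origin on a cart in front of the work surface, level with it; the furniture and walls round the work are solid. World frame = base frame: x ahead of the robot, y to its left, z up, the work surface at z = 0. Lengths are in m, angles in degrees, forces in N, time in s.
With the tool pointing down it reaches from about 0.375 to 0.9 m from the base axis. Payload 3.1 kg.
Tool frame: the origin (TCP) lies between the finger pads; the fingertips stand 11 mm ahead of it and the grasp point (between the pads) lies 8 mm behind it; z points along the fingers, y is the line along which they close (so a half turn about z gives the same grasp; the last joint's range is limited). The gripper opens to 87 mm and grips with 3 to 60 N. Pads are 19 mm wide; open, the fingers measure 117 mm over their backs; the gripper's body (75 mm by 190 mm) begins 51 mm behind the grasp point.
Start: joints at [53.486, 30.224, 82.088, -0, 67.689, -10.227], TCP at [0.277, 0.56, 0.234] pointing down, gripper open.
Joint ranges: [-176.69, 176.69], [-43.24, 126.21], [12.49, 139.97], [-82, 262], [0, 151.66], [-163.58, 163.58]. Speed limits (degrees/s): [159.86, 159.86, 180, 180, 180, 180].

## Interface

Orientations are given as a 3x3 rotation matrix whose columns are the frame's x, y, z axes.
In Python, from rig import bot, viewer, workorder, nets gives the robot as it stands. The module is installed in compiled form; this text tells all that it offers.
- The arm moves only by the tool move_arm, never from a script. Its argument "increments" is a list of rows, each a list of 7 numbers: the shift along the tool's x, y, z normalised to -1 to 1, where 1 is 0.3 m, then the turn, a rotation vector about the tool's x, y, z normalised to -1 to 1, where 1 is pi rad, then the opening, from 0 (shut) to 1 (fully open). In form: [[tx, ty, tz, wx, wy, wz, grip], ...]. A call has 1 to 10 rows; each row is the pose to reach, as a shift and turn from the pose commanded when the call began, along the tool's axes at that moment, turning the shorter way round; what a row does not reach only later rows make up. A row lasts 1/12 s, in which the tool goes at most 41.7 mm and 7.16 degrees, less where a joint would pass 70% of its speed; a pose out of reach is approached as far as the arm can. A call with a number of a shift or a turn outside -1 to 1 is refused whole. A call with a gripper value outside its range is refused whole. The fingers move at their own pace and stop on an object; the grip force is fixed at half the most. Time passes only in rows, so rows that repeat a pose let the fingers close. It gives the time, the measured TCP pose, the force, the opening and the grip force at its end, in the units of the state.
- bot.read_state(): the state, without advancing time (a new reading comes with each control period).
- viewer.capture(name): name is "side" or "top" or "wrist"; returns a dict with "image" (384x512x3 uint8, blue, green, red), "K" (3x3 intrinsics, pixels), "eye" and "orientation" of the camera in the world. Camera axes: x right, y up, looking along -z (the intrinsics and any distortion apply to the point x, -y, -z); pixel columns grow to the right and rows downward; lengths in m; the calibration is good to about 2 mm. A picture is of the moment at which its call begins. There is no depth.
- workorder.hand_in(): hands the job in; it is judged then, once.
Trained networks look in the newest picture that a camera, given by its name, has taken for a name from the list of things; names that differ only in an ending like _2 or _b are one class to them, and where a whole thing is asked for, a point or a joint stands for the part that bears it (a point fixed in the world has none). Each returns a list of dicts, best first, with "conf" (0 to 1); they miss things now and then, are a little off and sometimes report something else, mostly with a low value. They report only what shows in the picture. A call takes as long as a camera call.
- nets.find_in(camera, thing): "location" ([column, row] in pixels, amid what is visible of it).
The state is a dict: "time_s": time; "joint_positions": joint angles; "qvel": joint speeds; "tau": joint torques, N m; "position": TCP position; "tcp_rot": TCP orientation; "force": force on the tool from outside, world axes, zero at the start; "moment": the same for the moment, N m; "opening": opening from 0.0 (shut) to 1.0 (fully open); "grasp_force": force on a finger pad.
Only numpy, scipy, OpenCV 4.12 (cv2) and the standard library are available. Lean on these libraries where they do the work, as an engineer would, in place of code of your own. Each camera call takes 0.05 s, during which the arm holds its last target. There are 200 camera calls.

## Working session

There is one attempt and no reset: what is moved stays moved. The work goes in short steps, Python scripts to look and compute and a tool call to move; the robot and the scene stay as the last step left them, time stands still between calls to the robot, and variables do not carry over. Pictures are saved under pics/ and viewed, at most 10 in all, crops included, and the job is handed in when it is done.

Besides the shell and the picture viewer there is one more tool, called after "Emit:" as name([rows], argument=value, ...), one row to a line, values as JSON. move_arm: Moves the arm, as the interface text tells. Its arguments: {"type":"object","properties":{"increments":{"type":"array"}},"required":["increments"]}

```bash
mkdir -p pics && cat > h.py <<'E'
import numpy as np, cv2
from rig import bot, viewer, workorder, nets
def ray(c,px):
    d=np.linalg.inv(c["K"])@np.array([px[0],px[1],1.0]); d=np.array([d[0],-d[1],-d[2]])
    return np.array(c["eye"]),np.array(c["orientation"])@d
def atz(c,px,z):
    e,d=ray(c,px); return e+d*(z-e[2])/d[2]
def proj(c,p):
    q=np.array(c["orientation"]).T@(np.array(p)-c["eye"]); q=np.array([q[0],-q[1],-q[2]]); u=c["K"]@q; return u[:2]/u[2]
E
python3 - <<'E'
from h import *
np.set_printoptions(precision=3,suppress=True)
for n in ["side","top"]:
    c=viewer.capture(n); cv2.imwrite(f"pics/{n}1.png",c["image"])
    print(n,c["eye"],c["orientation"],c["K"],[k for k in c])
    for t,z in [("mug",.045),("camera",.12),("shutter_top",.1445),("lens_front",.094),("mug_foot",0),("honey_jar",.1),("tea_canister",.08),("lemon",.05)]:
        for r in nets.find_in(n,t)[:2]: print(t,r["conf"],r["location"],atz(c,r["location"],z))
print(bot.read_state()["tcp_rot"])
E
```

```text
side [ 0.678 -0.888  0.979] [[ 0.996 -0.065  0.057]
 [ 0.087  0.71  -0.699]
 [ 0.005  0.701  0.713]] [[484.76    0.    246.296]
 [  0.    484.76  190.405]
 [  0.      0.      1.   ]] ['image', 'K', 'eye', 'orientation']
mug 0.71 [200.4, 253.8] [ 0.512 -0.194  0.045]
mug 0.6 [217.6, 141.8] [0.499 0.224 0.045]
camera 0.72 [196.0, 252.4] [ 0.515 -0.247  0.12 ]
shutter_top 0.62 [214.2, 240.9] [ 0.554 -0.23   0.144]
lens_front 0.77 [199.3, 254.3] [ 0.518 -0.232  0.094]
mug_foot 0.8 [218.0, 140.3] [0.491 0.285 0.   ]
honey_jar 0.88 [289.8, 225.2] [ 0.72  -0.132  0.1  ]
tea_canister 0.63 [294.3, 175.3] [0.729 0.063 0.08 ]
lemon 0.17 [221.0, 140.8] [0.51  0.224 0.05 ]
top [ 0.53  -0.032  1.089] [[-0.012  0.998 -0.055]
 [-1.    -0.011  0.006]
 [ 0.005  0.055  0.998]] [[418.443   0.    258.787]
 [  0.    418.443 195.886]
 [  0.      0.      1.   ]] ['image', 'K', 'eye', 'orientation']
mug 0.84 [154.5, 233.8] [0.496 0.222 0.045]
camera 0.88 [339.6, 227.7] [ 0.508 -0.223  0.12 ]
camera 0.2 [302.8, 126.7] [ 0.745 -0.142  0.12 ]
shutter_top 0.6 [343.2, 209.4] [ 0.549 -0.228  0.144]
lens_front 0.79 [338.8, 229.0] [ 0.504 -0.227  0.094]
mug_foot 0.57 [157.8, 232.3] [0.498 0.225 0.   ]
honey_jar 0.58 [304.3, 127.1] [ 0.748 -0.148  0.1  ]
tea_canister 0.78 [229.3, 129.7] [0.748 0.032 0.08 ]
lemon 0.97 [265.1, 147.6] [ 0.708 -0.055  0.05 ]
lemon 0.42 [344.5, 206.3] [ 0.559 -0.251  0.05 ]
[[-0.897  0.443  0.   ]
 [ 0.443  0.897  0.   ]
 [-0.     0.    -1.   ]]
```

```bash
python3 - <<'E'
import cv2
a=cv2.imread("pics/top1.png"); 
cv2.imwrite("pics/top1c.png",cv2.resize(a[150:300,100:400],None,fx=2.66,fy=2.66,interpolation=cv2.INTER_CUBIC))
E
```

```text
(no output)
```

View pics/top1c.png

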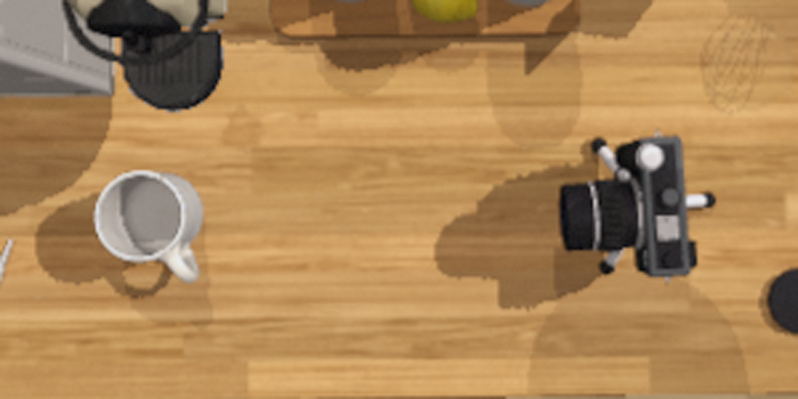

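View pics/side1.png

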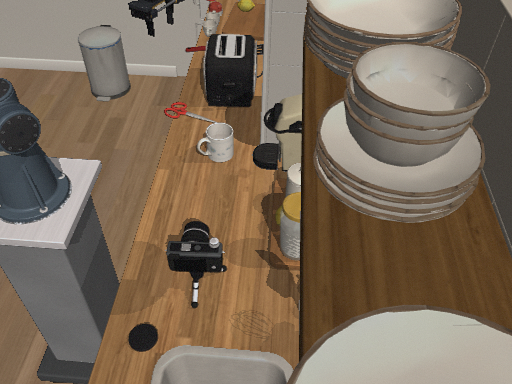

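The top picture shows the mug at about (156, 231) with its handle to the lower right. The camera body is at about (348, 227) with its lens facing image-left (+Y), and the silver shutter button is at about (344, 208). The side picture agrees.

```bash
python3 - <<'E'
from h import *
np.set_printoptions(precision=4,suppress=True)
c=viewer.capture("top")
f=lambda x,y,z: atz(c,(100+x/2.66-.3,150+y/2.66-.3),z)
print("mug",f(149,216,.091),"button",f(650,155,.1445),"lens",f(564,217,.094))
for p in [(640,138),(680,136),(692,272),(650,275)]: print(f(*p,.131))
# barrel axis at front/back, button-to-mug
print("barrel",f(570,183,.094),f(570,251,.094),f(628,180,.094),f(628,250,.094))
E
```

```text
mug [0.5044 0.2083 0.091 ] button [ 0.5525 -0.2296  0.1445] lens [ 0.4993 -0.1621  0.094 ]
[ 0.5676 -0.2241  0.131 ]
[ 0.5689 -0.2587  0.131 ]
[ 0.4522 -0.2662  0.131 ]
[ 0.45   -0.2301  0.131 ]
barrel [ 0.5295 -0.1681  0.094 ] [ 0.469  -0.1669  0.094 ] [ 0.5316 -0.22    0.094 ] [ 0.4693 -0.2186  0.094 ]
```

Emit:
move_arm([
  [-0.94,-0.62,0.08,0,0,-0.146,1],
  [-0.94,-0.62,0.08,0,0,-0.146,1],
  [-0.94,-0.62,0.08,0,0,-0.146,1],
  [-0.94,-0.62,0.08,0,0,-0.146,1],
  [-0.94,-0.62,0.08,0,0,-0.146,1],
  [-0.94,-0.62,0.08,0,0,-0.146,1],
  [-0.94,-0.62,0.08,0,0,-0.146,1],
  [-0.94,-0.62,0.08,0,0,-0.146,1],
  [-0.94,-0.62,0.08,0,0,-0.146,1],
  [-0.94,-0.62,0.08,0,0,-0.146,1],
])

```text
time_s: 1.78
position: [0.4492, 0.2661, 0.2095]
tcp_rot: [[-1.0, 0.005, 0.001], [0.005, 1.0, -0.0], [-0.001, -0.0, -1.0]]
force: [0.0, 0.3, 0.7]
opening: 0.998
grasp_force: 0.0
```

```bash
python3 - <<'E'
from h import *
np.set_printoptions(precision=4,suppress=True)
s=bot.read_state(); print(s["time_s"],s["position"],s["tcp_rot"],s["force"])
c=viewer.capture("wrist"); cv2.imwrite("pics/w1.png",c["image"]); print(c["eye"],c["orientation"])
for r in nets.find_in("wrist","mug")[:2]: print(r)
print(proj(c,(.504,.208,.091)))
E
```

```text
1.7833 [0.4492 0.2661 0.2095] [[-1.      0.0054  0.0006]
 [ 0.0054  1.     -0.0003]
 [-0.0006 -0.0003 -1.    ]] [0.0277 0.2706 0.7154]
[0.3653 0.266  0.3612] [[ 0.0046 -0.9527 -0.3038]
 [ 1.      0.0042  0.0021]
 [-0.0007 -0.3038  0.9527]]
{'location': [213.3, 215.0], 'conf': 0.63}
[200.8782 231.894 ]
```

View pics/w1.png

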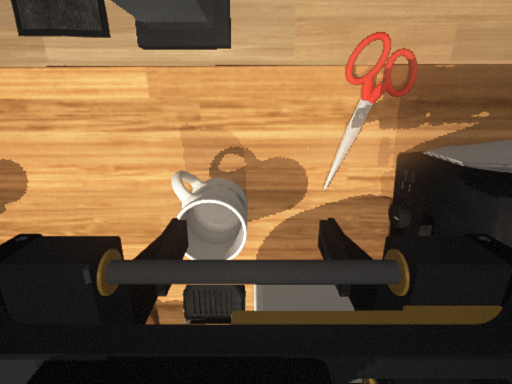

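The wrist picture shows the mug rim as an ellipse centred at about (214.5, 228) with the handle to the upper left. The fingers are beside it and clear.

```bash
python3 - <<'E'
from h import *
np.set_printoptions(precision=4,suppress=True)
c=viewer.capture("wrist")
print(atz(c,(214.5,228),.091),atz(c,(181.5,228),.091),atz(c,(247.5,228),.091),atz(c,(178,173),.07))
E
```

```text
[0.4973 0.2263 0.091 ] [0.4973 0.19   0.091 ] [0.4974 0.2625 0.091 ] [0.4405 0.1855 0.07  ]
```

```bash
cat > fit.py <<'E'
from h import *
from scipy.optimize import minimize
def cyl(c,x,y,r=.04,h=.091):
    a=np.linspace(0,2*np.pi,60)
    P=np.array([proj(c,(x+r*np.cos(t),y+r*np.sin(t),z)) for t in a for z in (0,h)],np.float32)
    m=np.zeros((384,512),np.uint8); cv2.fillConvexPoly(m,np.round(cv2.convexHull(P)*16).astype(np.int32),1,shift=4); return m
def fit(c,x,y,tag,excl=None):
    hsv=cv2.cvtColor(c["image"],cv2.COLOR_BGR2HSV)
    m=((hsv[...,1]<70)&(hsv[...,2]>70)).astype(np.uint8)
    m=cv2.morphologyEx(m,cv2.MORPH_OPEN,np.ones((3,3)))
    roi=cv2.dilate(cyl(c,x,y,.055),np.ones((3,3))); m&=roi
    best=max((( (k&m).sum()/(k|m).sum(),u,v) for u in np.arange(x-.024,x+.025,.003) for v in np.arange(y-.024,y+.025,.003) for k in [cyl(c,u,v)]))
    im=c["image"].copy(); k=cyl(c,*best[1:]); cs,_=cv2.findContours(k,0,2); cv2.drawContours(im,cs,-1,(0,0,255),1)
    u,v=proj(c,(best[1],best[2],.05)).astype(int); cr=im[max(0,v-60):v+60,max(0,u-60):u+60]
    mm=cv2.cvtColor(m*255,cv2.COLOR_GRAY2BGR)[max(0,v-60):v+60,max(0,u-60):u+60]
    cv2.imwrite(f"pics/fit_{tag}.png",cv2.resize(np.hstack([cr,mm]),None,fx=3,fy=3)); return best
E
python3 - <<'E'
from fit import *
for n in ["top","wrist"]:
    c=viewer.capture(n); print(n,fit(c,.5,.22,n))
a,b=cv2.imread("pics/fit_top.png"),cv2.imread("pics/fit_wrist.png")
cv2.imwrite("pics/fit.png",cv2.resize(np.vstack([a,b]),(600,600)))
E
```

```text
top (np.float64(0.852359208523592), np.float64(0.503), np.float64(0.21700000000000003))
wrist (np.float64(0.7721358872425009), np.float64(0.503), np.float64(0.21700000000000003))
```

View pics/fit.png

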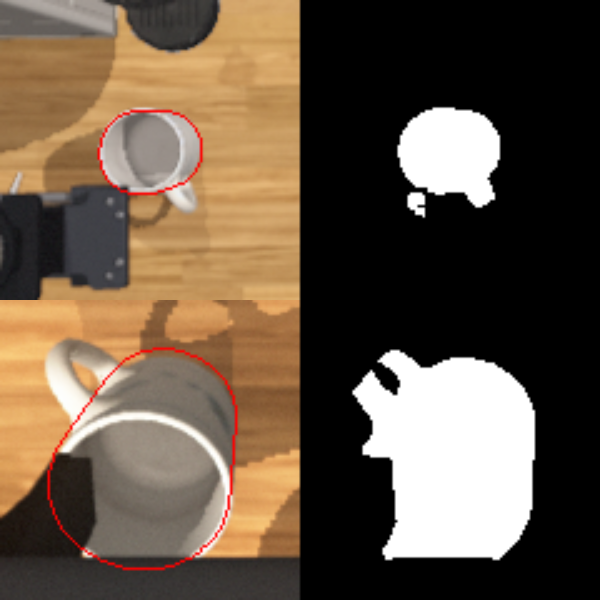

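Both views agree on the mug axis at (0.503, 0.217). I'll pinch the wall on its −Y side.

Emit:
move_arm([
  [-0.181,-0.288,0,0,0,0,0.5],
  [-0.181,-0.288,0,0,0,0,0.5],
  [-0.181,-0.288,0,0,0,0,0.5],
  [-0.181,-0.288,0,0,0,0,0.5],
  [-0.181,-0.288,0.15,0,0,0,0.5],
  [-0.181,-0.288,0.25,0,0,0,0.5],
  [-0.181,-0.288,0.33,0,0,0,0.5],
  [-0.181,-0.288,0.4,0,0,0,0.5],
  [-0.181,-0.288,0.45,0,0,0,0.5],
  [-0.181,-0.288,0.478,0,0,0,0.5],
])

```text
time_s: 2.87
position: [0.4992, 0.1841, 0.0642]
tcp_rot: [[-1.0, -0.002, -0.004], [-0.002, 1.0, -0.0], [0.004, -0.0, -1.0]]
force: [-1.0, -0.1, -0.1]
opening: 0.507
grasp_force: 0.0
```

Emit:
move_arm([
  [0,0,0,0,0,0,0.5],
  [0,0,0,0,0,0,0.3],
  [0,0,0,0,0,0,0],
  [0,0,0,0,0,0,0],
  [0,0,0,0,0,0,0],
  [0,0,0,0,0,0,0],
  [0,0,0,0,0,0,0],
  [0,0,0,0,0,0,0],
])

```text
time_s: 3.53
position: [0.5025, 0.1827, 0.0669]
tcp_rot: [[-1.0, 0.001, 0.002], [0.001, 1.0, 0.001], [-0.002, 0.001, -1.0]]
force: [0.9, 0.1, 1.2]
opening: 0.109
grasp_force: 28.9
```

Emit:
move_arm([
  [0,0,-0.04,0,0,0,0],
  [0,0,-0.05,0,0,0,0],
  [0.01,-0.05,-0.05,0,0,0,0],
  [0.02,-0.13,-0.05,0,0,0,0],
  [0.035,-0.22,-0.05,0,0,0,0],
  [0.05,-0.31,-0.05,0,0,0,0],
  [0.06,-0.39,-0.05,0,0,0,0],
  [0.07,-0.45,-0.05,0,0,0,0],
  [0.073,-0.477,-0.05,0,0,0,0],
  [0.073,-0.477,-0.05,0,0,0,0],
])

```text
time_s: 4.37
position: [0.4795, 0.0377, 0.081]
tcp_rot: [[-1.0, 0.003, -0.0], [0.003, 1.0, -0.0], [0.0, -0.0, -1.0]]
force: [-0.3, 0.6, -1.3]
opening: 0.104
grasp_force: 29.8
```

```bash
python3 - <<'E'
from h import *
np.set_printoptions(precision=4,suppress=True)
s=bot.read_state(); print(s["position"],s["force"],s["grasp_force"])
c=viewer.capture("top"); d=viewer.capture("side"); cv2.imwrite("pics/top2.png",c["image"])
a=cv2.resize(c["image"][170:290,190:390],None,fx=4,fy=4,interpolation=cv2.INTER_CUBIC)[:,:800]
cv2.imwrite("pics/top2c.png",a)
cv2.imwrite("pics/side2c.png",cv2.resize(d["image"][130:290,130:300],None,fx=3.5,fy=3.5,interpolation=cv2.INTER_CUBIC))
for n in["top","side"]:
  for t in["mug","shutter_top","lens_front"]: print(n,t,nets.find_in(n,t)[:1])
E
```

```text
[0.4795 0.0377 0.081 ] [-0.2747  0.5766 -1.2762] 29.792918161838315
top mug [{'location': [263.6, 144.5], 'conf': 0.24}]
top shutter_top []
top lens_front [{'location': [339.1, 229.4], 'conf': 0.59}]
side mug [{'location': [207.3, 182.7], 'conf': 0.71}]
side shutter_top [{'location': [213.7, 240.6], 'conf': 0.46}]
side lens_front [{'location': [199.9, 256.2], 'conf': 0.98}]
```

View pics/top2c.png

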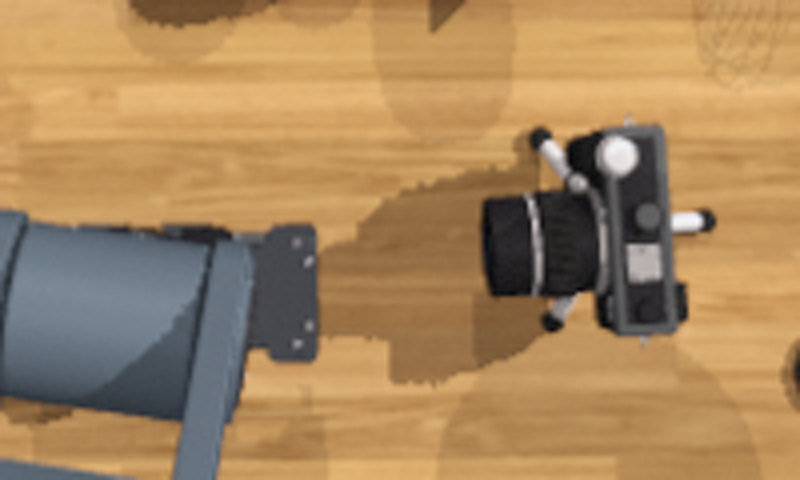

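View pics/side2c.png

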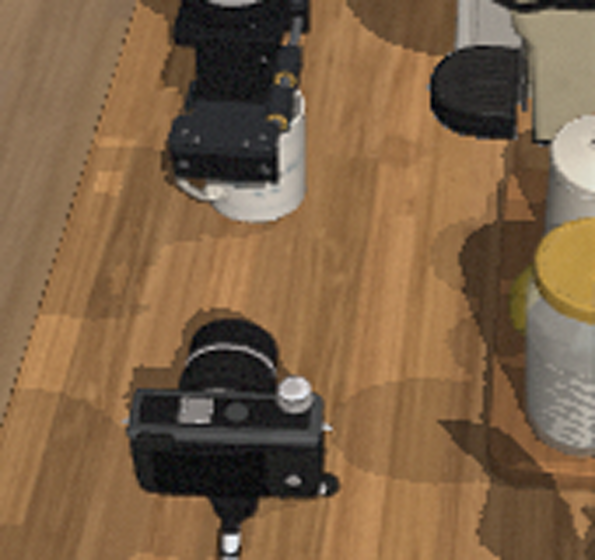

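The mug is held upright about 14 mm up. The top view shows the lens front at crop (487, 247) and the button at crop (617, 156). The body edges are tilted about 4°. In the side view the mug is clear of the camera, with the button at crop (294, 393).

```bash
python3 - <<'E'
from h import *
np.set_printoptions(precision=4,suppress=True)
c=viewer.capture("top"); d=viewer.capture("side")
T=lambda x,y:(190+x/4-.4,170+y/4-.4)
S=lambda x,y:(130+x/3.5-.4,130+y/3.5-.4)
f=lambda p,z:atz(c,T(*p),z)
lf=f((487,247),.094); print("lens",lf)
print("rear edge",f((662,125),.131),f((677,333),.131),"front",f((607,130),.131),f((617,335),.131))
print("side rear edge",atz(d,S(130,437),.131),atz(d,S(323,430),.131))
print("button top",f((617,154),.1445),"side",atz(d,S(294,384),.1445))
print("side lens top edges",atz(d,S(185,350),.094),atz(d,S(275,350),.094))
for a in (3,4,5):
    print(a,lf[:2]+.24*np.array([-np.sin(np.radians(a)),np.cos(np.radians(a))]))
# mug foot in the side view: bottom edge centre
print("mug bottom near edge",atz(d,S(260,219),.014),atz(d,S(305,190),.014))
E
```

```text
lens [ 0.4991 -0.1612  0.094 ]
rear edge [ 0.5689 -0.2582  0.131 ] [ 0.4502 -0.2639  0.131 ] front [ 0.5664 -0.2265  0.131 ] [ 0.4495 -0.2296  0.131 ]
side rear edge [ 0.4544 -0.266   0.131 ] [ 0.5729 -0.2498  0.131 ]
button top [ 0.5522 -0.2291  0.1445] side [ 0.5521 -0.2259  0.1445]
side lens top edges [ 0.467  -0.1634  0.094 ] [ 0.5277 -0.1579  0.094 ]
3 [0.4866 0.0784]
4 [0.4824 0.0782]
5 [0.4782 0.0779]
mug bottom near edge [0.4831 0.0412 0.014 ] [0.5145 0.077  0.014 ]
```

Emit:
move_arm([
  [0,0,0.015,0,0,0,0],
  [0,0,0.03,0,0,0,0],
  [0,0,0.04,0,0,0,0],
  [0,0,0.045,0,0,0,0],
  [0,0,0.046,0,0,0,0],
  [0,0,0.046,0,0,0,0],
  [0,0,0.046,0,0,0,0],
])

```text
time_s: 5.45
position: [0.48, 0.0386, 0.0679]
tcp_rot: [[-1.0, 0.0, 0.001], [0.0, 1.0, -0.001], [-0.001, -0.001, -1.0]]
force: [-0.8, -2.2, 7.3]
opening: 0.098
grasp_force: 30.5
```

Emit:
move_arm([
  [0,0,0,0,0,0,0.3],
  [0,0,0,0,0,0,0.4],
  [0,0,0,0,0,0,0.45],
  [0,0,0,0,0,0,0.45],
  [0,0,-0.05,0,0,0,0.45],
  [0,0,-0.15,0,0,0,0.45],
  [0,0,-0.27,0,0,0,0.45],
  [0,0,-0.4,0,0,0,0.45],
  [0,0,-0.45,0,0,0,0.45],
  [0,0,-0.45,0,0,0,0.45],
])

```text
time_s: 6.28
position: [0.4822, 0.0391, 0.2062]
tcp_rot: [[-1.0, -0.0, 0.009], [-0.0, 1.0, -0.001], [-0.009, -0.001, -1.0]]
force: [0.9, -0.6, 0.4]
opening: 0.454
grasp_force: 0.0
```

Emit:
move_arm([
  [-0.233,-0.889,0,0,0,0,0],
  [-0.233,-0.889,0,0,0,0,0],
  [-0.233,-0.889,0,0,0,0,0],
  [-0.233,-0.889,0,0,0,0,0],
  [-0.233,-0.889,0,0,0,0,0],
  [-0.233,-0.889,0,0,0,0,0],
  [-0.233,-0.889,0,0,0,0,0],
  [-0.233,-0.889,0,0,0,0,0],
  [-0.233,-0.889,0,0,0,0,0],
  [-0.233,-0.889,0,0,0,0,0],
])

```text
time_s: 7.12
position: [0.5482, -0.2263, 0.2008]
tcp_rot: [[-1.0, 0.0, -0.003], [0.0, 1.0, 0.003], [0.003, 0.003, -1.0]]
force: [0.3, 1.2, -0.1]
opening: 0.008
grasp_force: 0.0
```

```bash
python3 - <<'E'
from fit import *
np.set_printoptions(precision=4,suppress=True)
s=bot.read_state(); print(s["position"],s["force"],s["opening"])
c=viewer.capture("top"); w=viewer.capture("wrist"); d=viewer.capture("side")
print("mug top",fit(c,.482,.078,"t2")); print("side",fit(d,.482,.078,"s2"))
r=nets.find_in("wrist","shutter_top")[:1]; print(r,[atz(w,q["location"],.1445) for q in r], proj(w,(.552,-.2275,.1445)))
a=cv2.imread("pics/fit_t2.png"); b=w["image"]
cv2.imwrite("pics/v3.png",np.vstack([cv2.resize(a,(512,256)),b[:330]]))
E
```

```text
[ 0.5482 -0.2263  0.2008] [ 0.3381  1.2304 -0.1347] 0.008423015655260463
mug top (np.float64(0.9112370160528801), np.float64(0.476), np.float64(0.07200000000000001))
side (np.float64(0.44609053497942386), np.float64(0.485), np.float64(0.10200000000000004))
[{'location': [249.1, 210.9], 'conf': 0.75}] [array([ 0.5521, -0.2293,  0.1445])] [251.2541 210.8006]
```

View pics/v3.png

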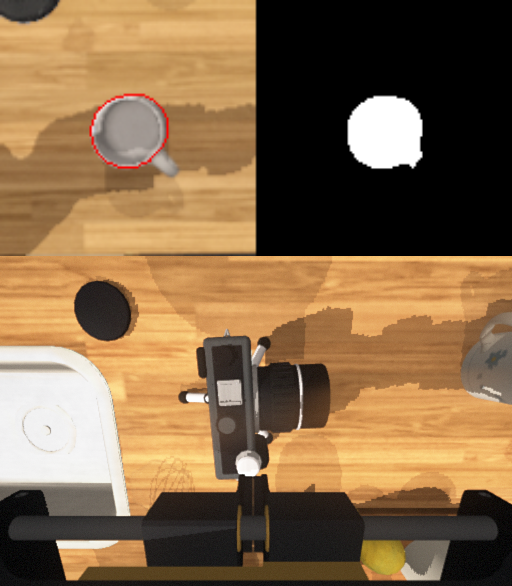

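Emit:
move_arm([
  [0,0,0.05,0,0,0,0],
  [0,0,0.1,0,0,0,0],
  [0,0,0.12,0,0,0,0],
  [0,0,0.12,0,0,0,0],
  [0,0,0.12,0,0,0,0],
  [0,0,0.12,0,0,0,0],
])

```text
time_s: 7.82
position: [0.55, -0.2275, 0.1671]
tcp_rot: [[-1.0, -0.0, 0.001], [-0.0, 1.0, -0.001], [-0.001, -0.001, -1.0]]
force: [-0.2, 0.3, 0.6]
opening: 0.004
grasp_force: 0.0
```

```bash
python3 - <<'E'
from h import *
s=bot.read_state(); print(s["position"],s["force"])
for i in range(4):
    viewer.capture("side"); s=bot.read_state(); print(s["position"],s["force"],s["tcp_rot"][2])
E
```

```text
[ 0.54997544 -0.22747424  0.16710845] [-0.21178988  0.33390128  0.62110308]
[ 0.55004485 -0.22762729  0.16726641] [-0.82704328 -0.63763055  0.18448907] [-1.47861135e-03 -9.88677363e-04 -9.99998418e-01]
[ 0.55000911 -0.2277138   0.16726844] [ 1.01068779 -0.0629503  -0.15801499] [-0.0014988  -0.00100435 -0.99999837]
[ 0.54993565 -0.22774181  0.16719518] [0.31343759 0.91241739 0.28375368] [-1.40156353e-03 -9.35633412e-04 -9.99998580e-01]
[ 0.5498388  -0.22771954  0.16708115] [0.13772339 0.02078563 0.36634234] [-1.21337681e-03 -7.77670759e-04 -9.99998961e-01]
```

Emit:
move_arm([
  [-0.007,-0.003,0.015,0,0,0,0],
  [-0.007,-0.003,0.03,0,0,0,0],
  [-0.007,-0.003,0.038,0,0,0,0],
  [-0.007,-0.003,0.042,0,0,0,0],
  [-0.007,-0.003,0.045,0,0,0,0],
  [-0.007,-0.003,0.045,0,0,0,0],
  [-0.007,-0.003,0.045,0,0,0,0],
])

```text
time_s: 8.6
position: [0.5517, -0.2285, 0.153]
tcp_rot: [[-1.0, 0.0, 0.0], [0.0, 1.0, -0.0], [-0.0, -0.0, -1.0]]
force: [0.6, 0.0, 1.7]
opening: 0.008
grasp_force: 1.0
```

Emit:
move_arm([
  [0,0,0.002,0,0,0,0],
  [0,0,0.004,0,0,0,0],
  [0,0,0.005,0,0,0,0],
  [0,0,0.005,0,0,0,0],
])

```text
time_s: 8.93
position: [0.5517, -0.2285, 0.152]
tcp_rot: [[-1.0, 0.0, 0.0], [0.0, 1.0, -0.0], [-0.0, -0.0, -1.0]]
force: [-0.5, 0.6, 5.0]
opening: 0.007
grasp_force: 2.5
```

Force is 5 N, so the button is resting on the halfway stop. I'll hold it there for about 1.3 s.

Emit:
move_arm([
  [0,0,0,0,0,0,0],
  [0,0,0,0,0,0,0],
  [0,0,0,0,0,0,0],
  [0,0,0,0,0,0,0],
  [0,0,0,0,0,0,0],
  [0,0,0,0,0,0,0],
  [0,0,0,0,0,0,0],
  [0,0,0,0,0,0,0],
])

```text
time_s: 9.6
position: [0.5517, -0.2286, 0.152]
tcp_rot: [[-1.0, 0.0, 0.001], [0.0, 1.0, -0.001], [-0.001, -0.001, -1.0]]
force: [0.0, 0.0, 5.4]
opening: 0.008
grasp_force: 2.5
```

Emit:
move_arm([
  [0,0,0,0,0,0,0],
  [0,0,0,0,0,0,0],
  [0,0,0,0,0,0,0],
  [0,0,0,0,0,0,0],
  [0,0,0,0,0,0,0],
  [0,0,0,0,0,0,0],
  [0,0,0,0,0,0,0],
  [0,0,0,0,0,0,0],
])

```text
time_s: 10.27
position: [0.5517, -0.2285, 0.152]
tcp_rot: [[-1.0, 0.0, 0.001], [0.0, 1.0, -0.001], [-0.001, -0.001, -1.0]]
force: [-0.5, -0.8, 5.3]
opening: 0.008
grasp_force: 2.5
```

Emit:
move_arm([
  [0,0,0.006,0,0,0,0],
  [0,0,0.011,0,0,0,0],
  [0,0,0.015,0,0,0,0],
  [0,0,0.017,0,0,0,0],
  [0,0,0.017,0,0,0,0],
  [0,0,0.017,0,0,0,0],
])

```text
time_s: 10.77
position: [0.5517, -0.2285, 0.1482]
tcp_rot: [[-1.0, -0.0, 0.001], [-0.0, 1.0, -0.001], [-0.001, -0.001, -1.0]]
force: [-2.3, 0.5, 12.5]
opening: 0.003
grasp_force: 6.0
```

Emit:
move_arm([
  [0,0,-0.01,0,0,0,0],
  [0,0,-0.03,0,0,0,0],
  [0,0,-0.08,0,0,0,0],
  [0,0,-0.16,0,0,0,0],
  [0,0,-0.25,0,0,0,0],
  [0,0,-0.3,0,0,0,0],
  [0,0,-0.3,0,0,0,0],
  [0,0,-0.3,0,0,0,0],
])

```text
time_s: 11.43
position: [0.5516, -0.2284, 0.2366]
tcp_rot: [[-1.0, 0.0, 0.001], [0.0, 1.0, -0.0], [-0.001, -0.0, -1.0]]
force: [-0.7, -0.4, -0.8]
opening: 0.005
grasp_force: 0.0
```

```bash
python3 - <<'E'
from fit import *
c=viewer.capture("top"); print("mug",fit(c,.482,.078,"t4")); print(bot.read_state()["position"]); print(workorder.hand_in())
E
```

```text
mug (np.float64(0.9139886578449905), np.float64(0.476), np.float64(0.07200000000000001))
[ 0.55085873 -0.2279031   0.23535181]
the job is handed in; nothing more can be done
None
```

The job is handed in, with no verdict returned. The mug stands about 23–24 cm in front of the lens and within about 1 cm of the picture's middle. The release was held at its halfway stop (about 5 N) for over a second, pressed fully down (about 12.5 N) and let back up, and the arm is clear of everything.

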